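# Shim the dish seat flush on a printer bed

## Robot

A 6-joint arm with a two-finger parallel gripper is mounted at the origin on the work surface. World frame = base frame: x ahead of the robot, y to its left, z up, the work surface at z = 0. Lengths are in mm, angles in rad, forces in N, time in s.
With the tool pointing down it reaches from about 200 to 875 mm from the base axis. Payload 3.4 kg.
Tool frame: the origin (TCP) lies midway between the tips of the shut fingers; the grasp point (between the pads) lies bot.tcp_to_grasp behind it (bot.tcp_to_grasp is the distance from the TCP to the grasp point, in mm); x points along the fingers, y is the direction in which the jaws open and shut, and the axes are right-handed (so a half turn about x gives the same grasp; the last joint's range is limited). The gripper opens to 94 mm and grips with 3 to 60 N. Pads are 16 mm wide; open, the fingers measure 119 mm over their backs; the gripper's body (75 mm by 177 mm) begins 78 mm behind the grasp point.
Start: joints at [-1.239, 0.276, 1.505, -0, 1.361, -0.121], TCP at [251.559, -517.092, 205.493] pointing down, gripper open.
Joint ranges: [-2.89, 2.89], [-0.75, 2.08], [0.22, 2.7], [-1.18, 4.32], [0.11, 2.71], [-2.7, 2.7]. Speed limits (rad/s): [2.57, 2.57, 3.14, 3.14, 3.14, 3.14].

## Interface

Orientations are given as a rotation vector (axis times angle).
In Python, from cell import bot, imaging gives the robot as it stands.
- The arm moves only by the tool play_rows, never from a script. Its argument "increments" is a list of rows, each a list of 3 entries, a list of its own where there are three numbers: the shift along the tool's x, y, z in units of 0.04 m (1.0 is 0.04 m), then the turn about the tool's x in units of 90 degrees (1.0 is 90 degrees), then the closure, from -1 (fully open) to 1 (shut). A call has exactly 8 rows; each row shifts and turns the commanded pose from where the row before left it, along the tool's axes as they then stand; what a row does not reach is not made up. A row lasts 1/12 s, in which the tool goes at most 41.7 mm and 7.16 degrees, less where a joint would pass 70% of its speed; a pose out of reach is approached as far as the arm can. A call with a number of a shift or a turn outside -1 to 1 is refused whole. A call with a gripper value outside its range is refused whole. The fingers move at their own pace and stop on an object; the grip force is fixed at half the most. Time passes only in rows, so rows that do not move let the fingers close, or fill a call up. It gives the time, the measured TCP pose, the force and the opening at its end, in the units of the state.
- bot.get_state(): the state, without advancing time (a new reading comes with each control period).
- imaging.camera(name): name is "scene" or "top" or "wrist"; returns the picture (400x640x3 uint8, blue, green, red); there is no depth.
- imaging.get_calibration(name): a dict with "intrinsics" (3x3 intrinsics, pixels), "eye" and "rotation" of the camera in the world. Camera axes: x right, y up, looking along -z (the intrinsics and any distortion apply to the point x, -y, -z); pixel columns grow to the right and rows downward; lengths in mm; the calibration is good to about 2 mm. The wrist camera is an equidistant fisheye: a pixel r from the principal point sees the ray r / f radians off the axis. A picture is of the moment at which its call begins: read the wrist's pose just before it. get_calibration takes no time and is no camera call; for the wrist camera it gives the pose at the moment of the call.
- bot.job_done(): hands the job in, once; it reports no verdict.
The state is a dict: "time": time; "joint_positions": joint angles; "qd": joint speeds; "joint_efforts": joint torques, N m; "eef_pos": TCP position; "tcp_rot": TCP orientation; "ft_force": force on the tool from outside, world axes, zero at the start; "wrist_torque": the same for the moment, N m; "grip_width": finger opening in mm.
Only numpy, scipy, OpenCV 4.12 (cv2) and the standard library are available. Lean on these libraries where they do the work, as an engineer would, in place of code of your own. Each camera call takes 0.05 s, during which the arm holds its last target.

## Task

Fill the square recess in the printer bed with the right choice of the round plastic spacer discs, so that the stack comes level with the bed's top, and then set the culture dish on the middle of the stack so that it stands flat over the recess, level with the bed. Let nothing fall off the bed and do not disturb the little jar.

Things in the scene. Friction and masses are not known exactly. Their poses are not given: they have to be found in the camera images.
- bed: The printer bed: a dark red metal slab fixed to the bench, yawed up to 0.2 rad; flat top 46 mm above the bench, no rim. Origin on the bench under the recess centre; x away from the robot, y left, z up. From there it reaches 135 mm to -x, 155 mm to +x and 195 mm to either side.
- recess (a point): Centre of the square recess in the bed, at the height of the bed's top; axes as the bed's. The recess is 56 x 56 mm, sides along the bed's x and y, with upright sharp-edged walls right down to the bench; a seat block stands in it and is its floor.
- seat_low_top (a point): Centre of the top of the low seat block: dark steel, 52 x 52 mm, 12.2 mm high, fixed, standing on the bench. One of the three seat blocks stands in the recess, the other two are spares fixed beside the bed, one left and one right. With this one in the recess, the recess is 33.8 mm deep; the right discs end 0.8 mm under flush.
- seat_mid_top (a point): Centre of the top of the mid seat block: dark steel, 52 x 52 mm, 18.2 mm high, fixed, standing on the bench. One of the three seat blocks stands in the recess, the other two are spares fixed beside the bed, one left and one right. With this one in the recess, the recess is 27.8 mm deep; the right discs end 0.8 mm under flush.
- seat_high_top (a point): Centre of the top of the high seat block: dark steel, 52 x 52 mm, 24.2 mm high, fixed, standing on the bench. One of the three seat blocks stands in the recess, the other two are spares fixed beside the bed, one left and one right. With this one in the recess, the recess is 21.8 mm deep; the right discs end 0.8 mm under flush.
- disc9_center (a point): Centre (half-way up) of the plain round grey plastic spacer disc 9 mm thick, 50 mm diameter, 25 g (0.7 to 1.4 times that), lying flat and loose on the bed, on which it slides easily (friction about 0.2). There are four such discs: 9, 12, 15 and 18 mm thick.
- disc12_center (a point): Centre (half-way up) of the plain round grey plastic spacer disc 12 mm thick, 50 mm diameter, 34 g (0.7 to 1.4 times that), lying flat and loose on the bed, on which it slides easily (friction about 0.2). There are four such discs: 9, 12, 15 and 18 mm thick.
- disc15_center (a point): Centre (half-way up) of the plain round grey plastic spacer disc 15 mm thick, 50 mm diameter, 42 g (0.7 to 1.4 times that), lying flat and loose on the bed, on which it slides easily (friction about 0.2). There are four such discs: 9, 12, 15 and 18 mm thick.
- disc18_center (a point): Centre (half-way up) of the plain round grey plastic spacer disc 18 mm thick, 50 mm diameter, 50 g (0.7 to 1.4 times that), lying flat and loose on the bed, on which it slides easily (friction about 0.2). There are four such discs: 9, 12, 15 and 18 mm thick.
- dish_center (a point): Centre (half-way up) of the small closed culture dish: round, pale, 44 mm diameter, 14 mm high, about 30 g (0.7 to 1.4 times that), with a slightly raised round top; loose, standing on the bed, slides easily. Its underside is 7 mm below this point. z is its own upright axis.
- jar_mid (a point): Middle of a small amber glass jar with a white cap, a bystander standing on the bed between the recess and the robot: 28 mm diameter, 34 mm high.
There are look-alikes about, which are no part of the job. Leave any red look-alike of the part that bears dish_center alone. Leave any turquoise look-alike of the part that bears disc18_center alone.

How it is judged:
By the outcome, as a careful person would: the job done as asked, in the order asked, and still so for the second after the job is handed in, with the robot touching nothing.
It also fails if it takes over 48 s, if anything falls off the work surface, if the arm or the gripper's body presses on something with over 40 N, if the wrist force passes 120 N, or if a joint passes its speed limit or range.

## Working session

There is one attempt and no reset: what is moved stays moved. The work goes in short steps, Python scripts to look and compute and a tool call to move; the robot and the scene stay as the last step left them, time stands still between calls to the robot, and variables do not carry over. Pictures are saved under pics/ and viewed, and the job is handed in when it is done.

Besides the shell and the picture viewer there is one more tool, called as name([rows], argument=value, ...), one row to a line, values as JSON. play_rows: Moves the arm, as the interface text tells. Shifts and turns lie within -1 to 1; 1 stands for 0.04 m of shift or 90 degrees of turn. Its arguments: {"type":"object","properties":{"increments":{"type":"array"}},"required":["increments"]}

```bash
ls; mkdir -p pics; python3 - <<'E'
from cell import bot, imaging
import cv2
s=bot.get_state();print(s, bot.tcp_to_grasp)
for n in ["scene","top","wrist"]:
    c=imaging.get_calibration(n);print(n,c)
    cv2.imwrite(f"pics/{n}0.png",imaging.camera(n))
E
```

```text
pics
{'time': 0.0, 'joint_positions': array([-1.23897707e+00,  2.76566807e-01,  1.50611811e+00, -5.07987331e-06,
        1.36069297e+00, -1.20966794e-01]), 'qd': array([-0.00029212,  0.00126277,  0.00093693, -0.00058412,  0.0001359 ,
       -0.00100231]), 'joint_efforts': array([-1.00848680e-03, -4.04593921e+01, -2.37235487e+01,  6.98794308e-02,
        3.47096706e-02, -1.40896477e-04]), 'eef_pos': array([ 251.37115069, -516.51294758,  204.62681056]), 'tcp_rot': array([ 1.97055337,  0.45574152, -1.97094328]), 'ft_force': array([ 0.01678268, -0.56557549,  0.12376909]), 'wrist_torque': array([ 0.02699487,  0.02048638, -0.03890585]), 'grip_width': 94.03664189858786} 18.8
scene {'intrinsics': array([[385.2228191 ,   0.        , 324.7402137 ],
       [  0.        , 385.2228191 , 197.46483188],
       [  0.        ,   0.        ,   1.        ]]), 'eye': array([1087.93011989,  101.1056235 ,  711.05055927]), 'rotation': array([0.49889221, 0.61506931, 1.75597717])}
top {'intrinsics': array([[388.02479014,   0.        , 318.26624442],
       [  0.        , 388.02479014, 201.53951946],
       [  0.        ,   0.        ,   1.        ]]), 'eye': array([ 421.4753963 ,  -20.47425133, 1069.24703059]), 'rotation': array([ 0.11153222, -0.12980347, -1.55670454])}
wrist {'intrinsics': array([[309.70691629,   0.        , 316.76569201],
       [  0.        , 309.70691629, 202.33901438],
       [  0.        ,   0.        ,   1.        ]]), 'eye': array([ 321.7725542 , -482.17137856,  383.84061862]), 'rotation': array([-0.24257541,  0.15376295, -1.11059933])}
```

View pics/scene0.png

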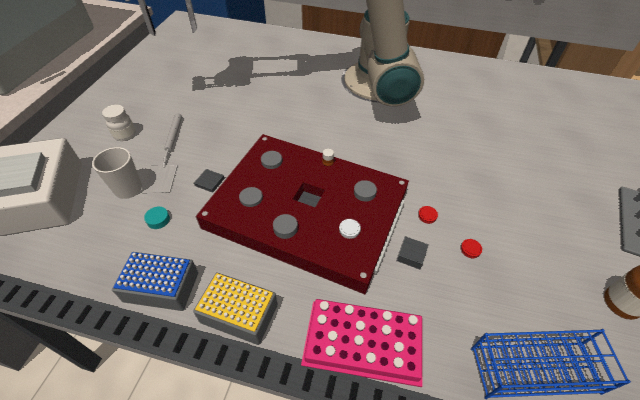

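View pics/top0.png

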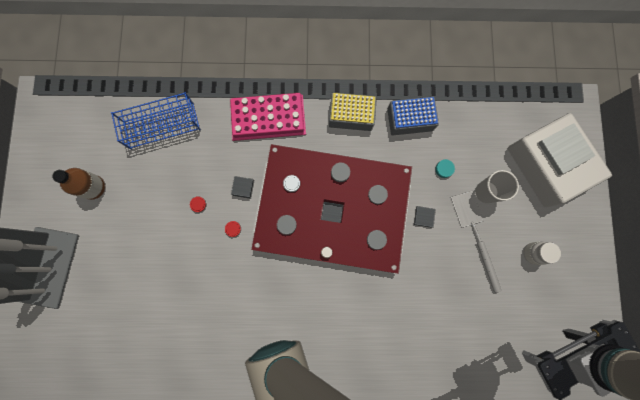

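View pics/wrist0.png

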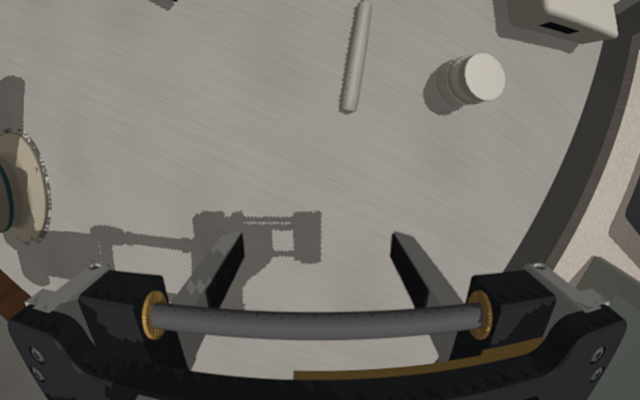

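The overview shows four grey discs and the white dish on the red bed. The jar is near the robot side, and the spare seats are left (top 243,188) and right (425,217). I'll zoom in next.

```bash
cat > h.py <<'E'
import numpy as np, cv2
from scipy.spatial.transform import Rotation as R
from cell import bot, imaging
def proj(P,c,fish=False):
    P=np.atleast_2d(np.asarray(P,float)); q=R.from_rotvec(c["rotation"]).inv().apply(P-c["eye"])
    q=q*[1,-1,-1]; K=c["intrinsics"]
    if fish: return cv2.fisheye.projectPoints(q[:,None],np.zeros(3),np.zeros(3),K,np.zeros(4))[0][:,0]
    return cv2.projectPoints(q,np.zeros(3),np.zeros(3),K,None)[0][:,0]
def ray(uv,c,fish=False):
    uv=np.atleast_2d(np.asarray(uv,float)); K=c["intrinsics"]
    d=(uv-[K[0,2],K[1,2]])/K[0,0]
    if fish:
        r=np.linalg.norm(d,axis=1,keepdims=True); v=np.hstack([d/np.maximum(r,1e-9)*np.sin(r),np.cos(r)])
    else: v=np.hstack([d,np.ones((len(d),1))])
    return R.from_rotvec(c["rotation"]).apply(v*[1,-1,-1])
def atz(uv,z,c,fish=False):
    v=ray(uv,c,fish); return c["eye"]+v*((z-c["eye"][2])/v[:,2])[:,None]
E
python3 - <<'E'
from h import *
a=cv2.imread("pics/top0.png")[135:285,220:450]; cv2.imwrite("pics/top0z.png",cv2.resize(a,None,fx=3.4,fy=3.4,interpolation=cv2.INTER_CUBIC))
a=cv2.imread("pics/scene0.png")[125:300,185:440]; cv2.imwrite("pics/scene0z.png",cv2.resize(a,None,fx=3.1,fy=3.1,interpolation=cv2.INTER_CUBIC))
E
```

```text
(no output)
```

View pics/top0z.png

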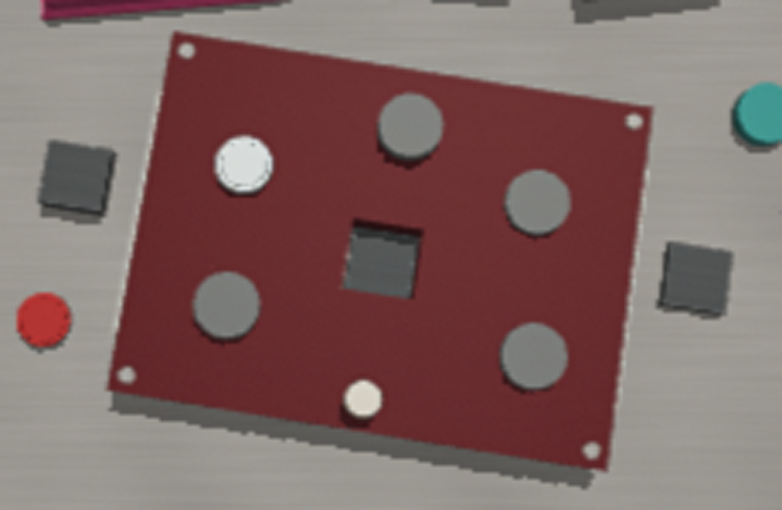

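View pics/scene0z.png

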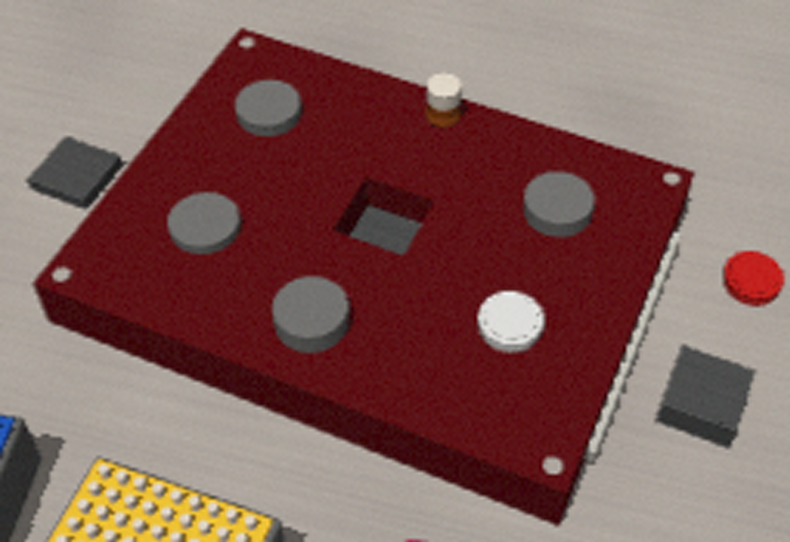

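```bash
python3 - <<'E'
from h import *
from scipy.optimize import least_squares
ct=imaging.get_calibration("top");cs=imaging.get_calibration("scene")
t=np.array([[173,32],[652,107],[608,470],[108,390]])/3.4+[220,135]
s=np.array([[242,28],[693,172],[36,285]])/3.1+[185,125]
print(atz(t,46,ct).round(1)); print(atz(s,46,cs).round(1))
TB=np.array([[155,195],[155,-195],[-135,-195],[-135,195]]);SB=np.array([[-135,-195],[-135,195],[155,-195]])
def w(p,B):
    c,q=np.cos(p[2]),np.sin(p[2]);return np.c_[p[0]+c*B[:,0]-q*B[:,1],p[1]+q*B[:,0]+c*B[:,1],np.full(len(B),46.)]
for B,uv,cc in((TB,t,ct),(SB,s,cs)):
    r=least_squares(lambda p:(w(p,B)-atz(uv,46,cc))[:,:2].ravel(),[420,-30,0]);print(r.x,r.fun.round(1))
E
```

```text
[[ 736.4   99.1   46. ]
 [ 679.6 -284.6   46. ]
 [ 394.  -243.    46. ]
 [ 450.9  140.9   46. ]]
[[ 395.  -235.    46. ]
 [ 453.1  147.2   46. ]
 [ 682.3 -276.5   46. ]]
[ 5.55324904e+02 -7.04401194e+01 -1.46261274e-01] [ 0.7  0.8  0.7 -1.4 -0.7 -0.7 -0.7  1.3]
[ 5.57504108e+02 -6.27137267e+01 -1.45856139e-01] [ 0.6 -1.  -0.8  2.6  0.2 -1.6]
```

```bash
cat >> h.py <<'E'
def tool(): 
    s=bot.get_state(); return np.array(s["eef_pos"]),R.from_rotvec(s["tcp_rot"]).as_matrix(),s
def plan(target,yaw=None):
    """target TCP world; yaw= wanted direction (rad, mod pi) of jaw axis y. prints shift in tool frame units"""
    p,M,s=tool(); d=M.T@(np.asarray(target,float)-p)/40
    print("t %.2f pos"%s["time"],p.round(1),"grip %.1f"%s["grip_width"],"F",np.round(s["ft_force"],1),"jawyaw %.3f"%np.arctan2(M[1,1],M[0,1]))
    print(" x axis",M[:,0].round(3)," shift units",d.round(3),end=" ")
    if yaw is not None:
        a=np.arctan2(M[1,1],M[0,1]); e=(yaw-a+np.pi/2)%np.pi-np.pi/2
        print("turn units(about tool x, down => -)",round(-e/(np.pi/2),4),"alt",round(-(e-np.sign(e)*np.pi)/(np.pi/2),3),end="")
    print()
E
python3 - <<'E'
from h import *
p,M,s=tool();c=imaging.get_calibration("wrist");print(M.round(3),M.T@(c["eye"]-p)); print(R.from_rotvec(c["rotation"]).as_matrix().round(3), (M.T@R.from_rotvec(c["rotation"]).as_matrix()).round(3))
plan([520,-65,260],-0.146)
E
```

```text
[[-0.     0.438 -0.899]
 [ 0.001 -0.899 -0.438]
 [-1.    -0.001 -0.   ]] [-179.11744502   -0.42239134  -78.37901498]
[[ 0.437  0.866  0.243]
 [-0.899  0.422  0.117]
 [-0.001 -0.269  0.963]] [[ 0.     0.269 -0.963]
 [ 1.     0.     0.   ]
 [ 0.    -0.963 -0.269]]
t 0.15 pos [ 251.4 -516.7  204.8] grip 93.9 F [-0.5  0.1 -0.2] jawyaw -1.118
 x axis [-0.     0.001 -1.   ]  shift units [ -1.368  -7.217 -10.978] turn units(about tool x, down => -) -0.6188 alt 1.381
```

play_rows([
  [[-0.17,0,0],-0.0773,-1],
  [[-0.17,0,0],-0.0773,-1],
  [[-0.17,0,0],-0.0773,-1],
  [[-0.17,0,0],-0.0773,-1],
  [[-0.17,0,0],-0.0773,-1],
  [[-0.17,0,0],-0.0773,-1],
  [[-0.17,0,0],-0.0773,-1],
  [[-0.17,0,0],-0.0773,-1],
])

```text
time: 0.82
eef_pos: [251.5, -516.8, 259.8]
tcp_rot: [1.313, 1.14, -1.312]
ft_force: [0.0, -0.2, -1.0]
grip_width: 94.1
```

```bash
python3 -c "
from h import *
plan([550,-100,300],-0.146)"
```

```text
t 0.82 pos [ 251.5 -516.8  259.8] grip 94.1 F [ 0.  -0.2 -1. ] jawyaw -0.141
 x axis [-0.     0.001 -1.   ]  shift units [ -0.998   5.928 -11.365] turn units(about tool x, down => -) 0.0034 alt -1.997
```

play_rows([
  [[-0.062,0.37,-0.71],0,-1],
  [[-0.062,0.37,-0.71],0,-1],
  [[-0.062,0.37,-0.71],0,-1],
  [[-0.062,0.37,-0.71],0,-1],
  [[-0.062,0.37,-0.71],0,-1],
  [[-0.062,0.37,-0.71],0,-1],
  [[-0.062,0.37,-0.71],0,-1],
  [[-0.062,0.37,-0.71],0,-1],
])

```text
time: 1.48
eef_pos: [402.4, -308.1, 279.6]
tcp_rot: [1.317, 1.136, -1.317]
ft_force: [-0.3, -0.7, 0.1]
grip_width: 94.0
```

play_rows([
  [[-0.062,0.37,-0.71],0,-1],
  [[-0.062,0.37,-0.71],0,-1],
  [[-0.062,0.37,-0.71],0,-1],
  [[-0.062,0.37,-0.71],0,-1],
  [[-0.062,0.37,-0.71],0,-1],
  [[-0.062,0.37,-0.71],0,-1],
  [[-0.062,0.37,-0.71],0,-1],
  [[-0.062,0.37,-0.71],0,-1],
])

```text
time: 2.15
eef_pos: [552.7, -100.6, 299.4]
tcp_rot: [1.316, 1.137, -1.317]
ft_force: [-0.0, -0.8, -0.3]
grip_width: 94.0
```

```bash
python3 -c "
from h import *
plan([550,-100,300],-0.146)
c=imaging.get_calibration('wrist');im=imaging.camera('wrist');cv2.imwrite('pics/w1.png',im);np.save('w1.npy',c)
cv2.imwrite('pics/w1z.png',cv2.resize(im,None,fx=1.25,fy=1.25,interpolation=cv2.INTER_CUBIC))
plan([550,-100,300],-0.146)"
```

```text
t 2.15 pos [ 552.7 -100.6  299.4] grip 94.0 F [-0.  -0.8 -0.3] jawyaw -0.146
 x axis [-0. -0. -1.]  shift units [-0.014 -0.069 -0.005] turn units(about tool x, down => -) -0.0003 alt 2.0
t 2.20 pos [556.4 -95.6 299.5] grip 94.2 F [ 2.7  2.3 -0. ] jawyaw -0.142
 x axis [ 0.004  0.005 -1.   ]  shift units [-0.014 -0.144  0.131] turn units(about tool x, down => -) 0.0023 alt -1.998
```

View pics/w1z.png

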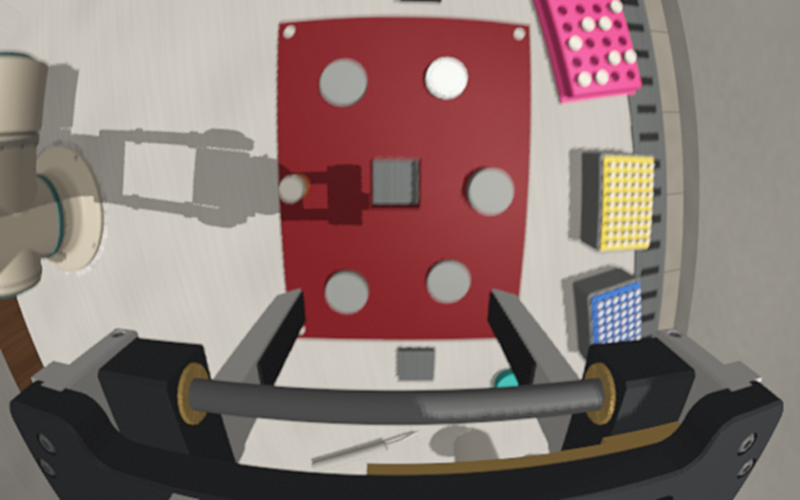

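```bash
cat >> h.py <<'E'
def rect(im,c,fish,z=46,x0=360,x1=760,y0=-320,y1=180,k=1.5):
    # up = +x, left=+y
    W=int((y1-y0)*k);H=int((x1-x0)*k)
    jj,ii=np.meshgrid(np.arange(W),np.arange(H))
    P=np.c_[(x1-ii/k).ravel(),(y1-jj/k).ravel(),np.full(W*H,z)]
    uv=proj(P,c,fish).astype(np.float32).reshape(H,W,2)
    return cv2.remap(im,uv[...,0],uv[...,1],cv2.INTER_CUBIC)
def settle_pic(name,fn,n=1):
    for _ in range(n): imaging.camera(name)
    c=imaging.get_calibration(name);im=imaging.camera(name);cv2.imwrite(f"pics/{fn}.png",im);np.save(fn+".npy",c);return im,c
E
python3 -c "
from h import *
plan([550,-100,300],-0.146)
im,c=settle_pic('wrist','w2',2)
plan([550,-100,300],-0.146)
cv2.imwrite('pics/r_w2.png',rect(im,c,True))
cv2.imwrite('pics/r_t0.png',rect(cv2.imread('pics/top0.png'),imaging.get_calibration('top'),False))
cv2.imwrite('pics/r_s0.png',rect(cv2.imread('pics/scene0.png'),imaging.get_calibration('scene'),False))
"
```

```text
t 2.20 pos [556.4 -95.6 299.5] grip 94.2 F [ 2.7  2.3 -0. ] jawyaw -0.142
 x axis [ 0.004  0.005 -1.   ]  shift units [-0.014 -0.144  0.131] turn units(about tool x, down => -) 0.0023 alt -1.998
t 2.35 pos [ 552.1 -101.6  299. ] grip 94.1 F [ 0.5  0.2 -0.4] jawyaw -0.145
 x axis [-0.001 -0.    -1.   ]  shift units [-0.025 -0.059 -0.033] turn units(about tool x, down => -) 0.0008 alt -1.999
```

View pics/r_w2.png

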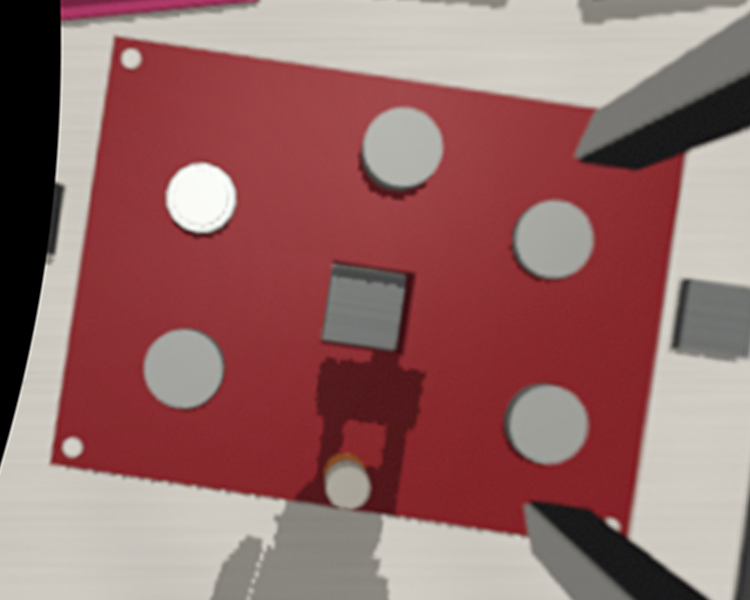

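View pics/r_t0.png

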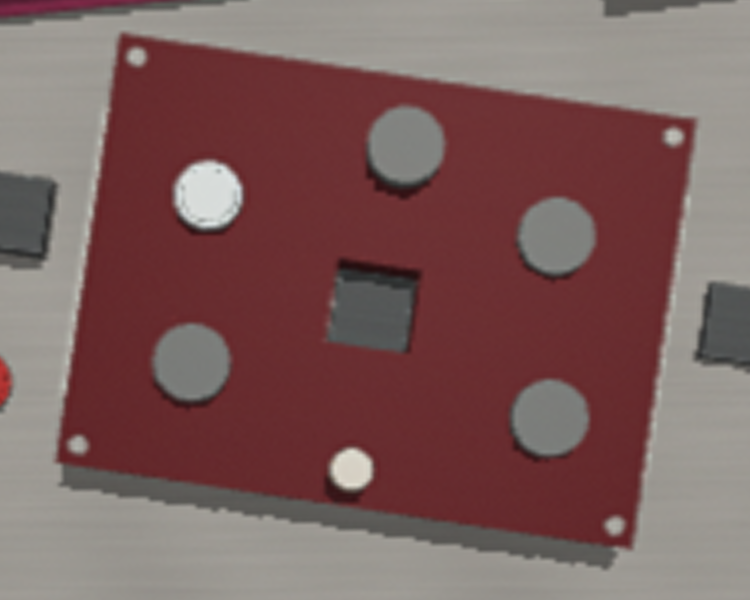

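View pics/r_s0.png

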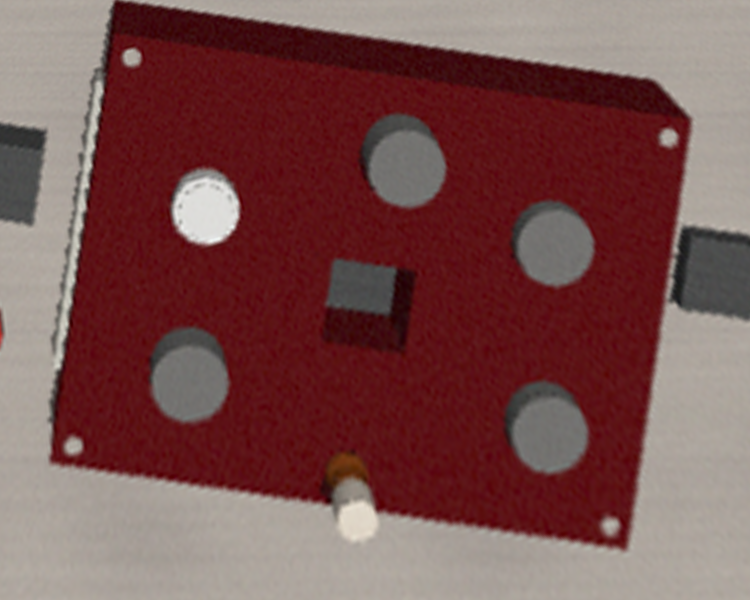

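```bash
python3 - <<'E'
from h import *
from scipy.optimize import minimize
k=4
guess={'A':(653,-89),'B':(598,-188),'C':(476,-184),'D':(511,54),'dish':(627,44)}
th=np.linspace(0,2*np.pi,60,endpoint=False)
for nm,im,c,f in (("scene",cv2.imread('pics/scene0.png'),imaging.get_calibration('scene'),False),("wrist",cv2.imread('pics/w2.png'),np.load('w2.npy',allow_pickle=True).item(),True)):
  print(nm)
  for g,(x,y) in guess.items():
    r=22 if g=='dish' else 25
    box=dict(x0=x-48,x1=x+48,y0=y-48,y1=y+48,k=k)
    q=rect(im,c,f,**box); 
    b,gg,rr=[q[...,i].astype(float) for i in range(3)]
    ratio=rr/(b+gg+rr+1)
    m=cv2.GaussianBlur((ratio<0.5).astype(np.float32),(0,0),1.5)
    m=(m>0.5).astype(np.uint8)
    n,l,st,_=cv2.connectedComponentsWithStats(m); i=l[m.shape[0]//2,m.shape[1]//2]; m=(l==i).astype(np.uint8)
    cv2.imwrite(f'pics/m_{nm}_{g}.png',np.hstack([q,cv2.cvtColor(m*255,cv2.COLOR_GRAY2BGR)]))
    def sil(cx,cy,t):
        P=np.vstack([np.c_[cx+r*np.cos(th),cy+r*np.sin(th),np.full(60,z)] for z in (46,46+t)])
        v=P-c["eye"]; G=c["eye"]+v*((46-c["eye"][2])/v[:,2])[:,None]
        px=np.c_[(y+48-G[:,1])*k,(x+48-G[:,0])*k].astype(np.float32)
        o=np.zeros_like(m); h=cv2.convexHull(px); cv2.fillConvexPoly(o,np.round(h*16).astype(np.int32),1,shift=4); return o
    def cost(p,t): 
        o=sil(p[0],p[1],t); return 1-(o&m).sum()/(o|m).sum()
    for t in ((14,) if g=='dish' else (9,12,15,18)):
        best=min((minimize(cost,[x+a,y],args=(t,),method='Nelder-Mead',options=dict(initial_simplex=[[x+a,y],[x+a+4,y],[x+a,y+4]])) for a in(-4,4)),key=lambda s:s.fun)
        print(g,t,best.x.round(1),round(best.fun,4))
E
```

```text
scene
A 9 [654.2 -88.5] 0.1505
A 12 [656.5 -87.5] 0.1068
A 15 [657.5 -86.8] 0.0628
A 18 [659.2 -86.1] 0.0228
B 9 [ 601.2 -186.2] 0.0304
B 12 [ 602.  -185.6] 0.0474
B 15 [ 603.6 -184.6] 0.093
B 18 [ 605.9 -183.4] 0.1358
C 9 [ 478.2 -182.5] 0.0836
C 12 [ 480.7 -181.5] 0.0245
C 15 [ 482.6 -180.6] 0.0519
C 18 [ 485.4 -179.1] 0.1012
D 9 [511.7  54.8] 0.1278
D 12 [514.7  54.7] 0.076
D 15 [517.  55.] 0.0258
D 18 [518.4  55. ] 0.0429
dish 14 [627.1  44.2] 0.0565
wrist
A 9 [662.3 -87.9] 0.1581
A 12 [661.5 -86.7] 0.1346
A 15 [659.8 -87.3] 0.1121
A 18 [659.2 -86.7] 0.0888
B 9 [ 600.  -186.8] 0.078
B 12 [ 599.8 -185.9] 0.0459
B 15 [ 599.9 -185.1] 0.0366
B 18 [ 599.6 -184.1] 0.0521
C 9 [ 479.7 -182.6] 0.1026
C 12 [ 479.5 -182.2] 0.0689
C 15 [ 479.8 -181. ] 0.0363
C 18 [ 479.9 -180.1] 0.0382
D 9 [514.8  57.3] 0.1112
D 12 [515.2  56.3] 0.09
D 15 [515.8  56.3] 0.0687
D 18 [515.8  55.3] 0.0474
dish 14 [626.7  45. ] 0.0821
```

Two facts come out of this:

- **Recess:** its floor measures about 27 mm deep, so the mid seat is in it. The spares look high (left) and low (right), which agrees.
- **Discs:** the scene silhouettes give A=18, B=9, C=12, D=15.

I need 27 mm of discs, so I'll use 18 then 9. The wrist and scene cameras agree on positions, while the top camera is off by about 3–4 mm.

```bash
python3 -c "
from h import *
plan([659.2,-86.6,100],-0.146)"
```

```text
t 2.35 pos [ 552.1 -101.6  299. ] grip 94.1 F [ 0.5  0.2 -0.4] jawyaw -0.145
 x axis [-0.001 -0.    -1.   ]  shift units [ 4.971  2.601 -0.761] turn units(about tool x, down => -) 0.0008 alt -1.999
```

play_rows([
  [[0.7,0.37,-0.109],0,-1],
  [[0.7,0.37,-0.109],0,-1],
  [[0.7,0.37,-0.109],0,-1],
  [[0.7,0.37,-0.109],0,-1],
  [[0.7,0.37,-0.109],0,-1],
  [[0.7,0.37,-0.109],0,-1],
  [[0.5,0.37,-0.109],0,-1],
  [[0.25,0,0],0,-1],
])

```text
time: 3.02
eef_pos: [659.1, -88.2, 97.8]
tcp_rot: [1.316, 1.138, -1.32]
ft_force: [0.3, -0.0, -0.1]
grip_width: 94.1
```

```bash
python3 -c "
from h import *
im,c=settle_pic('wrist','w3',3)
plan([659.2,-86.6,58],-0.146)
cv2.imwrite('pics/r_w3.png',rect(im,c,True,z=64,x0=520,x1=760,y0=-200,y1=40,k=2.5))"
```

```text
t 3.22 pos [658.4 -88.1 102.5] grip 94.1 F [-0.2  0.6  0. ] jawyaw -0.148
 x axis [ 0.    -0.001 -1.   ]  shift units [ 1.111  0.013 -0.041] turn units(about tool x, down => -) -0.001 alt 1.999
```

View pics/r_w3.png

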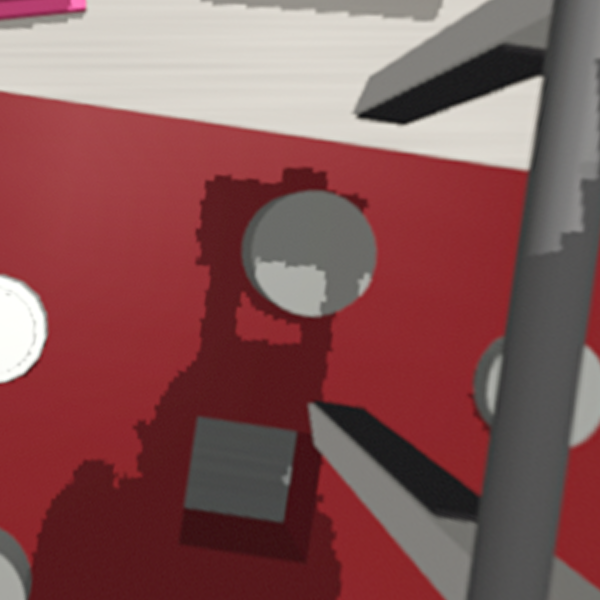

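The disc's top circle is centred at about (313,254), which gives (658.4, -85.4). That is close to the earlier estimate. I'll descend and grip.

play_rows([
  [[0.3,0,-0.03],0,-1],
  [[0.3,0,-0.03],0,-1],
  [[0.3,0,0],0,-1],
  [[0.21,0,0],0,-1],
  [[0,0,0],0,-1],
  [[0,0,0],0,1],
  [[0,0,0],0,1],
  [[0,0,0],0,1],
])

```text
time: 3.88
eef_pos: [660.0, -84.9, 57.8]
tcp_rot: [1.317, 1.135, -1.316]
ft_force: [0.2, 0.3, 0.4]
grip_width: 77.4
```

play_rows([
  [[0,0,0],0,1],
  [[0,0,0],0,1],
  [[0,0,0],0,1],
  [[0,0,0],0,1],
  [[0,0,0],0,1],
  [[0,0,0],0,1],
  [[0,0,0],0,1],
  [[0,0,0],0,1],
])

```text
time: 4.55
eef_pos: [659.6, -84.8, 57.3]
tcp_rot: [1.316, 1.136, -1.316]
ft_force: [-0.4, 0.7, 1.3]
grip_width: 49.0
```

```bash
python3 -c "
from h import *
plan([659.2,-86.6,130],-0.146)"
```

```text
t 4.55 pos [659.6 -84.8  57.3] grip 49.0 F [-0.4  0.7  1.3] jawyaw -0.147
 x axis [ 0. -0. -1.]  shift units [-1.817 -0.002  0.047] turn units(about tool x, down => -) -0.0004 alt 2.0
```

play_rows([
  [[-0.2,0,0],0,1],
  [[-0.4,0,0],0,1],
  [[-0.4,0,0],0,1],
  [[-0.3,0,0],0,1],
  [[-0.2,0,0],0,1],
  [[0,0,0],0,1],
  [[0,0,0],0,1],
  [[0,0,0],0,1],
])

```text
time: 5.22
eef_pos: [658.9, -84.6, 116.4]
tcp_rot: [1.316, 1.137, -1.317]
ft_force: [-0.4, 0.3, -0.5]
grip_width: 48.7
```

```bash
python3 -c "
from h import *
im,c=settle_pic('wrist','w4',0)
plan([555.5,-65.2,115],-0.146)
cv2.imwrite('pics/w4z.png',cv2.resize(im[100:350,120:520],None,fx=2,fy=2,interpolation=cv2.INTER_CUBIC))"
```

```text
t 5.27 pos [658.8 -84.6 116.1] grip 49.2 F [ 0.2 -0.3 -0.1] jawyaw -0.147
 x axis [-0.002  0.    -1.   ]  shift units [ 0.033 -2.624 -0.102] turn units(about tool x, down => -) -0.0004 alt 2.0
```

View pics/w4z.png

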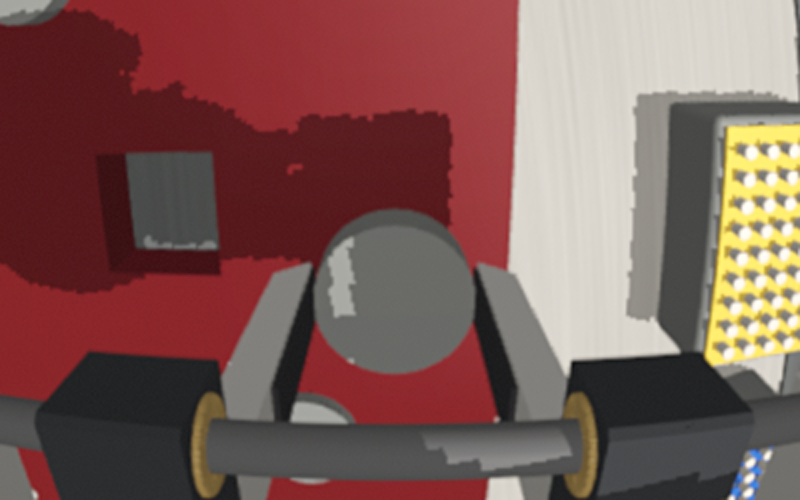

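```bash
cat >> h.py <<'E'
def fitpts(uvz,sc,off,z,c,fish=True):
    return atz(np.array(uvz,float)/sc+off,z,c,fish)[:,:2]
E
python3 -c "
from h import *
c=np.load('w4.npy',allow_pickle=True).item()
print(fitpts([[395,300],[314,300],[476,300],[395,226],[395,375]],2,[120,100],122.1,c).round(1))
q=fitpts([[97,154],[212,152],[220,274],[111,272]],2,[120,100],46,c);print(q.round(1),q.mean(0))"
```

```text
[[ 659.1  -84.7]
 [ 634.4  -81.3]
 [ 683.8  -88.5]
 [ 662.6  -61.2]
 [ 655.2 -111.4]]
[[533.  -33.4]
 [587.5 -41.7]
 [578.6 -96.2]
 [524.3 -88.8]] [555.82637516 -65.0062127 ]
```

```bash
python3 -c "
from h import *
plan([555.6,-64.3,80],-0.146)"
```

```text
t 5.27 pos [658.8 -84.6 116.1] grip 49.2 F [ 0.2 -0.3 -0.1] jawyaw -0.147
 x axis [-0.002  0.    -1.   ]  shift units [ 0.908 -2.623 -0.125] turn units(about tool x, down => -) -0.0004 alt 2.0
```

play_rows([
  [[0,-0.3,-0.02],0,1],
  [[0,-0.6,-0.03],0,1],
  [[0,-0.6,-0.03],0,1],
  [[0,-0.6,-0.03],0,1],
  [[0.3,-0.35,-0.02],0,1],
  [[0.4,-0.17,0],0,1],
  [[0.2,0,0],0,1],
  [[0,0,0],0,1],
])

```text
time: 5.93
eef_pos: [554.8, -63.9, 78.9]
tcp_rot: [1.315, 1.14, -1.32]
ft_force: [-0.3, -1.2, 0.5]
grip_width: 48.9
```

```bash
python3 -c "
from h import *
im,c=settle_pic('wrist','w5',2)
plan([555.6,-64.4,59],-0.146)
cv2.imwrite('pics/w5z.png',cv2.resize(im[100:350,120:520],None,fx=2,fy=2,interpolation=cv2.INTER_CUBIC))"
```

```text
t 6.08 pos [557.8 -64.6  81.3] grip 49.2 F [ 0.1 -1.1 -0.5] jawyaw -0.147
 x axis [ 0.001 -0.    -1.   ]  shift units [ 0.558 -0.056  0.003] turn units(about tool x, down => -) -0.0004 alt 2.0
```

View pics/w5z.png

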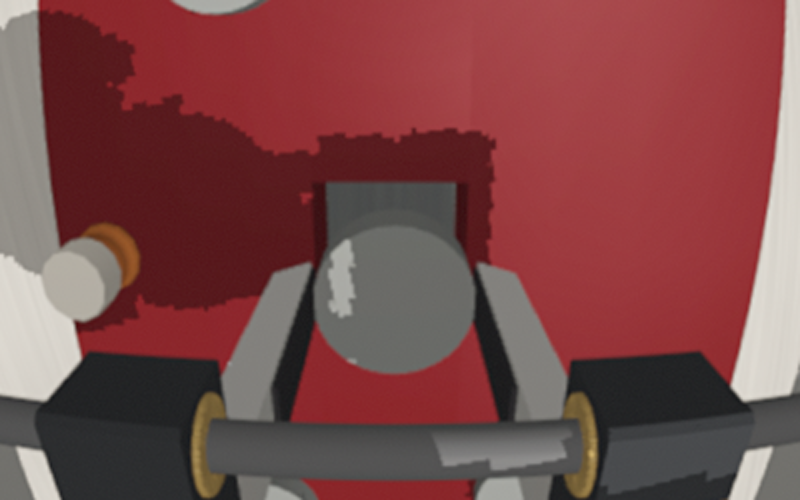

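```bash
python3 -c "
from h import *
c=np.load('w5.npy',allow_pickle=True).item()
cr=fitpts([[313,182],[467,182]],2,[120,100],46,c);print(cr.round(1),np.linalg.norm(cr[1]-cr[0]))
a=-0.147;bx=np.array([np.cos(a),np.sin(a)]);by=np.array([-np.sin(a),np.cos(a)])
print('recess c',(cr.mean(0)-28*by).round(1))
d=fitpts([[395,300],[314,300],[476,300],[395,226],[395,375]],2,[120,100],81.3+6.1,c);print(d.round(1), d[1:].mean(0))"
```

```text
[[532.6 -33.2]
 [587.  -41.3]] 54.969361755975214
recess c [555.7 -64.9]
[[557.6 -64.2]
 [533.  -60.8]
 [582.2 -68. ]
 [561.1 -40.8]
 [553.7 -90.7]] [557.5070052  -65.07551071]
```

play_rows([
  [[0.1,-0.03,0],0,1],
  [[0.2,-0.015,0],0,1],
  [[0.15,0,0],0,1],
  [[0.1,0,0],0,1],
  [[0.05,0,0],0,1],
  [[0.05,0,0],0,1],
  [[0,0,0],0,1],
  [[0,0,0],0,1],
])

```text
time: 6.75
eef_pos: [554.9, -64.1, 55.2]
tcp_rot: [1.316, 1.136, -1.316]
ft_force: [0.3, 1.0, -0.3]
grip_width: 49.0
```

```bash
python3 -c "
from h import *
im,c=settle_pic('wrist','w6',0)
plan([555.6,-64.4,49],-0.146)
cv2.imwrite('pics/w6z.png',cv2.resize(im[100:350,120:520],None,fx=2,fy=2,interpolation=cv2.INTER_CUBIC))"
```

```text
t 6.80 pos [555.  -64.1  55.3] grip 49.2 F [ 0.7  1.  -0.9] jawyaw -0.147
 x axis [ 0. -0. -1.]  shift units [0.158 0.016 0.006] turn units(about tool x, down => -) -0.0004 alt 2.0
```

View pics/w6z.png

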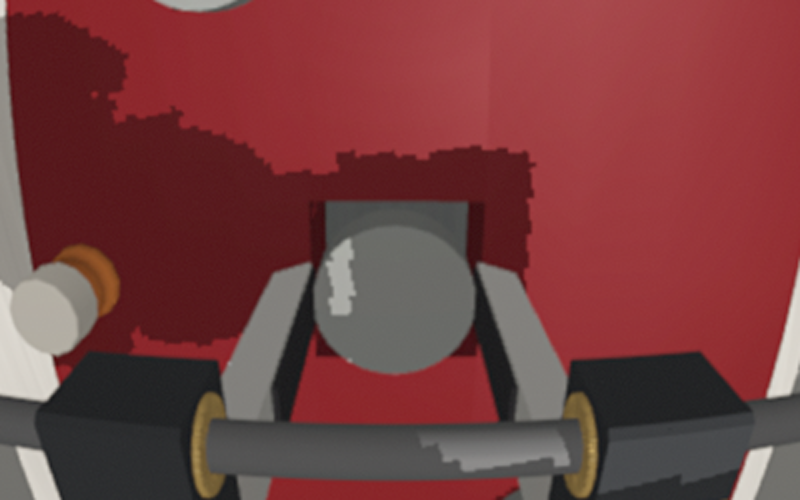

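play_rows([
  [[0.05,0,0],0,1],
  [[0.05,0,0],0,1],
  [[0.05,0,0],0,1],
  [[0,0,0],0,1],
  [[0,0,0],0,1],
  [[0,0,0],0,-1],
  [[0,0,0],0,-1],
  [[0,0,0],0,-1],
])

```text
time: 7.47
eef_pos: [555.0, -64.0, 49.3]
tcp_rot: [1.317, 1.136, -1.316]
ft_force: [0.4, -0.0, 0.4]
grip_width: 65.8
```

play_rows([
  [[0,0,0],0,-1],
  [[0,0,0],0,-1],
  [[0,0,0],0,-1],
  [[-0.3,0,0],0,-1],
  [[-0.5,0,0],0,-1],
  [[-0.5,0,0],0,-1],
  [[-0.2,0,0],0,-1],
  [[0,0,0],0,-1],
])

```text
time: 8.13
eef_pos: [556.4, -64.4, 111.2]
tcp_rot: [1.318, 1.132, -1.313]
ft_force: [-0.3, -0.5, 0.6]
grip_width: 94.3
```

```bash
python3 -c "
from h import *
im,c=settle_pic('wrist','w7',2)
plan([600.3,-186.3,100],-0.146)
cv2.imwrite('pics/w7z.png',cv2.resize(im[100:350,120:520],None,fx=2,fy=2,interpolation=cv2.INTER_CUBIC))"
```

```text
t 8.28 pos [554.  -63.8 108.2] grip 94.4 F [ 0.   0.4 -0.6] jawyaw -0.147
 x axis [-0.002  0.    -1.   ]  shift units [0.202 1.592 2.86 ] turn units(about tool x, down => -) -0.0004 alt 2.0
```

View pics/w7z.png

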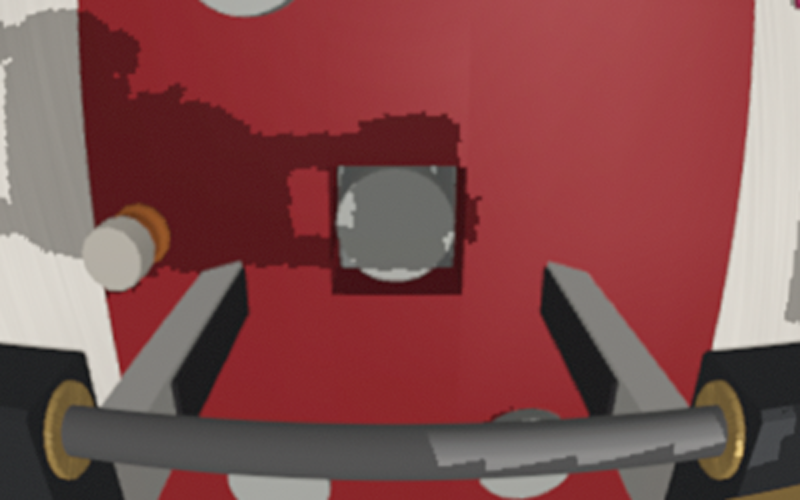

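The 18 mm disc sits flat in the recess, with its top circle at about (396,224) in the zoomed view. The 9 mm disc is next.

play_rows([
  [[0.03,0.2,0.4],0,-1],
  [[0.03,0.3,0.5],0,-1],
  [[0.03,0.3,0.5],0,-1],
  [[0.03,0.3,0.5],0,-1],
  [[0.03,0.3,0.5],0,-1],
  [[0.05,0.19,0.46],0,-1],
  [[0,0,0],0,-1],
  [[0,0,0],0,-1],
])

```text
time: 8.95
eef_pos: [600.0, -186.8, 99.2]
tcp_rot: [1.317, 1.139, -1.319]
ft_force: [0.3, 0.0, 0.0]
grip_width: 94.0
```

```bash
python3 -c "
from h import *
im,c=settle_pic('wrist','w8',2)
plan([600.3,-186.3,49],-0.146)
cv2.imwrite('pics/r_w8.png',rect(im,c,True,z=55,x0=500,x1=720,y0=-300,y1=-80,k=2.5))"
```

```text
t 9.10 pos [ 600.1 -185.2  100.5] grip 94.4 F [-0.6  0.3  0.2] jawyaw -0.146
 x axis [-0.002  0.001 -1.   ]  shift units [1.287 0.011 0.027] turn units(about tool x, down => -) -0.0 alt 2.0
```

View pics/r_w8.png

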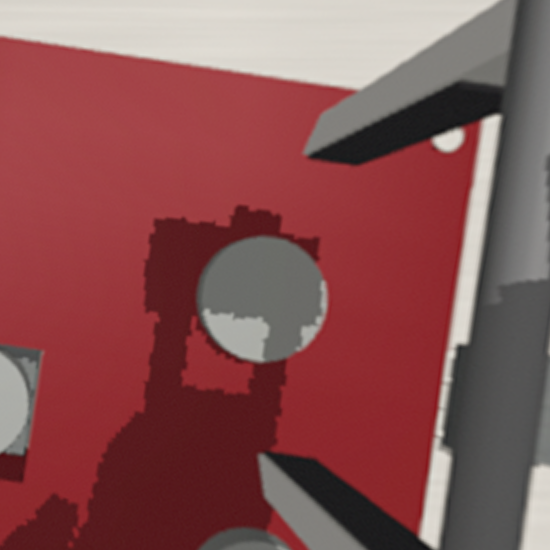

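The disc top is centred at (600.4, -185.8) and only a thin side shows, as expected for 9 mm. I'll descend to TCP z of about 50.

play_rows([
  [[0.3,0,0.01],0,-1],
  [[0.3,0,0],0,-1],
  [[0.3,0,0],0,-1],
  [[0.2,0,0],0,-1],
  [[0.1,0,0],0,-1],
  [[0.06,0,0],0,-1],
  [[0,0,0],0,-1],
  [[0,0,0],0,1],
])

```text
time: 9.77
eef_pos: [601.3, -186.8, 51.2]
tcp_rot: [1.316, 1.136, -1.316]
ft_force: [0.4, 0.4, 0.2]
grip_width: 90.2
```

play_rows([
  [[0,0,0],0,1],
  [[0,0,0],0,1],
  [[0,0,0],0,1],
  [[0,0,0],0,1],
  [[0,0,0],0,1],
  [[0,0,0],0,1],
  [[0,0,0],0,1],
  [[0,0,0],0,1],
])

```text
time: 10.43
eef_pos: [601.0, -187.0, 50.8]
tcp_rot: [1.316, 1.136, -1.316]
ft_force: [0.4, 0.1, 1.0]
grip_width: 48.4
```

```bash
python3 -c "
from h import *
plan([600,-186.6,130],-0.146)"
```

```text
t 10.43 pos [ 601.  -187.    50.8] grip 48.4 F [0.4 0.1 1. ] jawyaw -0.147
 x axis [ 0. -0. -1.]  shift units [-1.979 -0.026 -0.005] turn units(about tool x, down => -) -0.0004 alt 2.0
```

play_rows([
  [[-0.1,0,0],0,1],
  [[-0.3,0,0],0,1],
  [[-0.4,0,0],0,1],
  [[-0.4,0,0],0,1],
  [[-0.2,0,0],0,1],
  [[-0.1,0,0],0,1],
  [[0,0,0],0,1],
  [[0,0,0],0,1],
])

```text
time: 11.1
eef_pos: [600.6, -186.7, 110.3]
tcp_rot: [1.316, 1.137, -1.317]
ft_force: [-0.5, -0.0, -0.7]
grip_width: 48.5
```

```bash
python3 -c "
from h import *
im,c=settle_pic('wrist','w9',0)
plan([555.6,-65,80],-0.146)
cv2.imwrite('pics/w9z.png',cv2.resize(im[100:350,120:520],None,fx=2,fy=2,interpolation=cv2.INTER_CUBIC))"
```

```text
t 11.15 pos [ 600.4 -186.7  109.9] grip 48.8 F [ 0.3  0.1 -0.6] jawyaw -0.147
 x axis [-0.001  0.    -1.   ]  shift units [ 0.751 -1.55  -2.845] turn units(about tool x, down => -) -0.0004 alt 2.0
```

View pics/w9z.png

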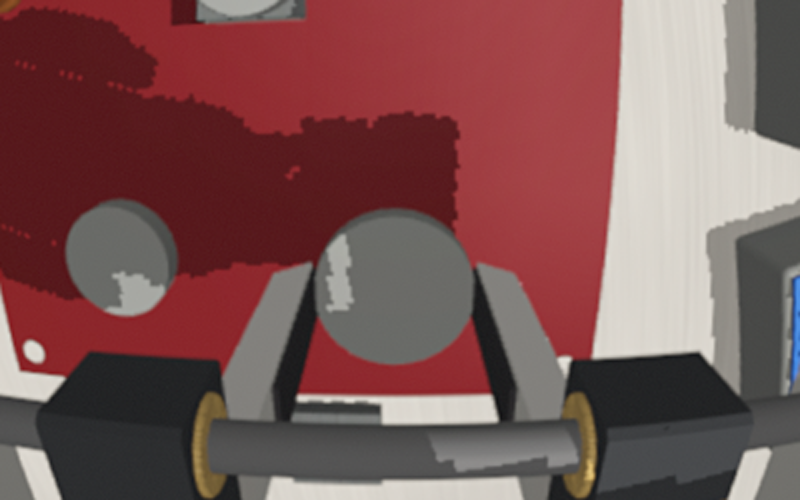

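```bash
python3 -c "
from h import *
c=np.load('w9.npy',allow_pickle=True).item()
d=fitpts([[395,291],[315,291],[475,291],[395,218],[395,364]],2,[120,100],109.9+4.2,c);print(d.round(1), d[1:].mean(0))"
```

```text
[[ 601.2 -184.7]
 [ 576.7 -181.3]
 [ 625.7 -188.5]
 [ 604.6 -161.5]
 [ 597.4 -210.5]] [ 601.08096377 -185.42365117]
```

play_rows([
  [[0,-0.15,-0.3],0,1],
  [[0,-0.3,-0.55],0,1],
  [[0,-0.3,-0.55],0,1],
  [[0,-0.3,-0.55],0,1],
  [[0.2,-0.3,-0.55],0,1],
  [[0.3,-0.2,-0.32],0,1],
  [[0.25,0,0],0,1],
  [[0.12,0,0],0,1],
])

```text
time: 11.82
eef_pos: [554.5, -65.0, 74.3]
tcp_rot: [1.314, 1.14, -1.317]
ft_force: [0.4, 0.1, -0.4]
grip_width: 48.6
```

```bash
python3 -c "
from h import *
im,c=settle_pic('wrist','w10',3)
plan([555.4,-66,49],-0.146)
cv2.imwrite('pics/w10z.png',cv2.resize(im[100:350,120:520],None,fx=2,fy=2,interpolation=cv2.INTER_CUBIC))"
```

```text
t 12.02 pos [556.8 -67.2  75.8] grip 48.4 F [-0.9 -0.7 -0.5] jawyaw -0.147
 x axis [ 0. -0. -1.]  shift units [ 0.671 -0.039 -0.024] turn units(about tool x, down => -) -0.0009 alt 1.999
```

View pics/w10z.png

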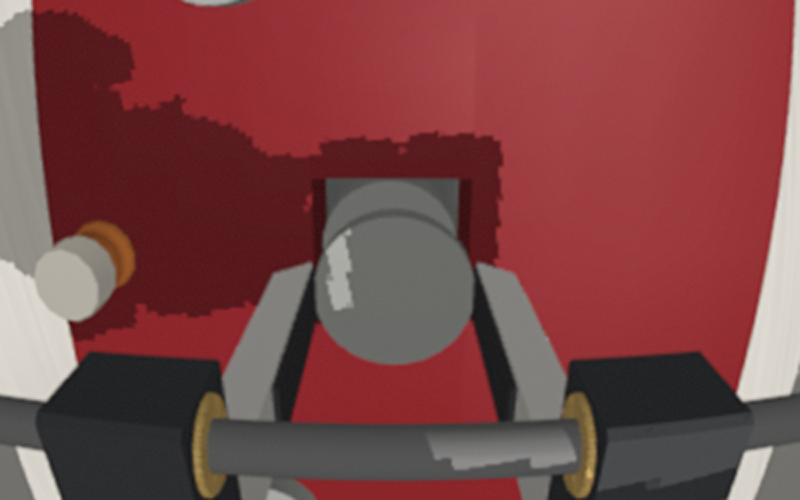

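```bash
python3 -c "
from h import *
c=np.load('w10.npy',allow_pickle=True).item()
cr=fitpts([[312,180],[471,180]],2,[120,100],46,c)
a=-0.147;by=np.array([-np.sin(a),np.cos(a)])
print(np.linalg.norm(cr[1]-cr[0]),'recess c',(cr.mean(0)-28*by).round(1))
d=fitpts([[315,291],[475,291],[395,218],[395,364]],2,[120,100],75.8+4.2,c);print(d.mean(0))"
```

```text
55.27686093289483 recess c [555.6 -65.5]
[556.89775737 -65.27575462]
```

play_rows([
  [[0.15,-0.02,0],0,1],
  [[0.2,0,0],0,1],
  [[0.15,0,0],0,1],
  [[0.1,0,0],0,1],
  [[0.05,0,0],0,1],
  [[0.02,0,0],0,1],
  [[0,0,0],0,1],
  [[0,0,0],0,1],
])

```text
time: 12.68
eef_pos: [555.5, -66.2, 49.3]
tcp_rot: [1.316, 1.136, -1.316]
ft_force: [0.7, 0.3, -0.6]
grip_width: 48.8
```

```bash
python3 -c "
from h import *
im,c=settle_pic('wrist','w11',1)
plan([555.4,-66,48],-0.146)
cv2.imwrite('pics/w11z.png',cv2.resize(im[150:300,220:420],None,fx=4,fy=4,interpolation=cv2.INTER_CUBIC))"
```

```text
t 12.78 pos [555.6 -66.1  49.5] grip 48.5 F [-0.2 -0.5 -0.4] jawyaw -0.147
 x axis [ 0.001 -0.    -1.   ]  shift units [ 0.036 -0.005 -0.003] turn units(about tool x, down => -) -0.0004 alt 2.0
```

View pics/w11z.png

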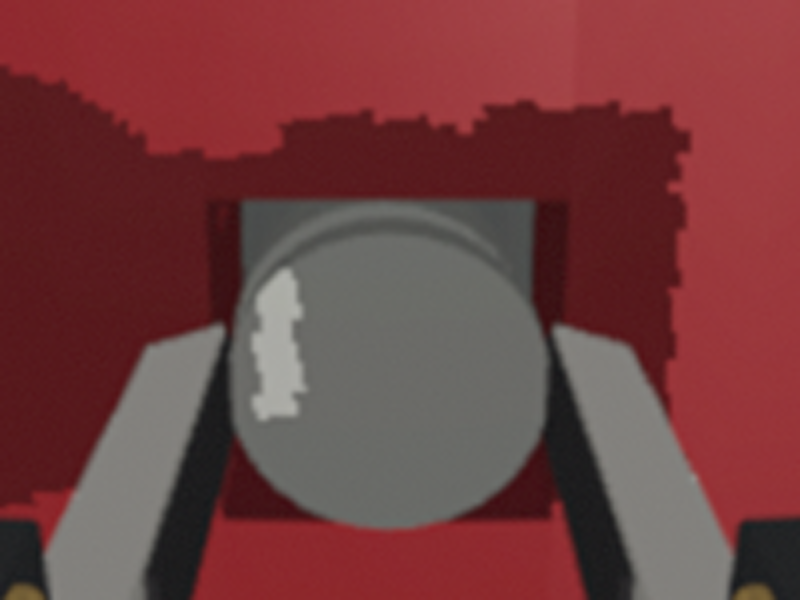

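The disc is well centred: its middle column is about 390 against about 390 for the recess. I'll lower slightly and release.

play_rows([
  [[0.03,0,0],0,1],
  [[0,0,0],0,1],
  [[0,0,0],0,1],
  [[0,0,0],0,-1],
  [[0,0,0],0,-1],
  [[0,0,0],0,-1],
  [[0,0,0],0,-1],
  [[0,0,0],0,-1],
])

```text
time: 13.45
eef_pos: [555.3, -66.1, 48.0]
tcp_rot: [1.316, 1.136, -1.316]
ft_force: [0.3, 0.2, -0.2]
grip_width: 78.7
```

play_rows([
  [[0,0,0],0,-1],
  [[0,0,0],0,-1],
  [[-0.3,0,0],0,-1],
  [[-0.5,0,0],0,-1],
  [[-0.5,0,0],0,-1],
  [[-0.2,0,0],0,-1],
  [[0,0,0],0,-1],
  [[0,0,0],0,-1],
])

```text
time: 14.12
eef_pos: [555.2, -66.1, 107.9]
tcp_rot: [1.316, 1.136, -1.316]
ft_force: [-0.8, 0.6, 0.9]
grip_width: 94.0
```

```bash
python3 -c "
from h import *
im,c=settle_pic('wrist','w12',2)
plan([627,44.6,100],-0.146)
cv2.imwrite('pics/w12z.png',cv2.resize(im[100:300,220:420],None,fx=3,fy=3,interpolation=cv2.INTER_CUBIC))
im=imaging.camera('scene');cv2.imwrite('pics/s2z.png',cv2.resize(im[140:250,240:400],None,fx=5,fy=5,interpolation=cv2.INTER_CUBIC))"
```

```text
t 14.27 pos [554.3 -65.9 106.6] grip 94.0 F [0.1 0.4 0.6] jawyaw -0.147
 x axis [-0.002  0.001 -1.   ]  shift units [ 0.163  1.394 -2.998] turn units(about tool x, down => -) -0.0004 alt 2.0
```

View pics/w12z.png

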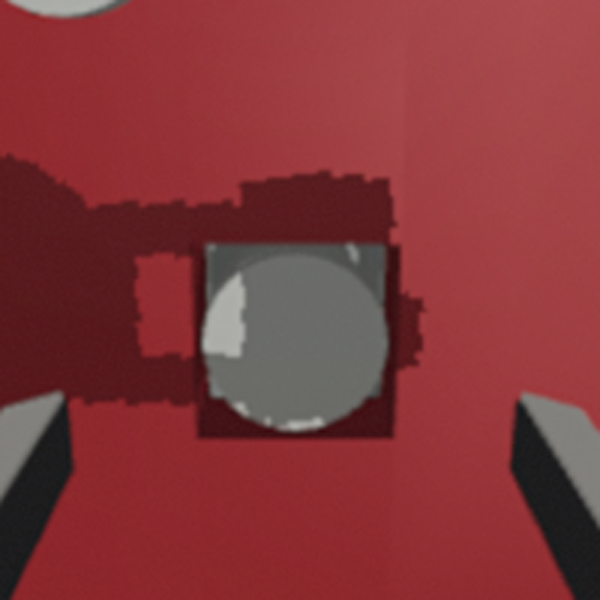

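View pics/s2z.png

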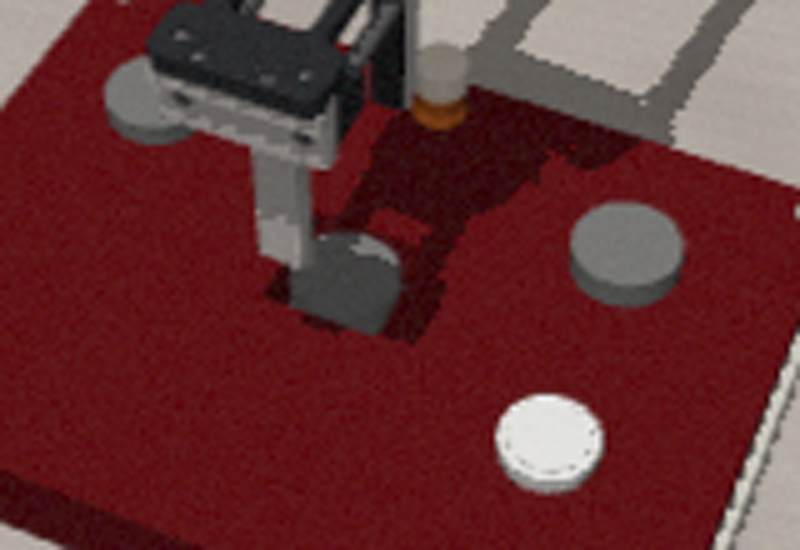

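The wrist view suggests the disc is flush, but the scene view is shadowed. I'll move on to the dish and re-check the stack from the scene camera.

play_rows([
  [[0,0.15,-0.3],0,-1],
  [[0,0.25,-0.55],0,-1],
  [[0,0.25,-0.55],0,-1],
  [[0,0.25,-0.55],0,-1],
  [[0,0.25,-0.55],0,-1],
  [[0.1,0.25,-0.5],0,-1],
  [[0.06,0,0],0,-1],
  [[0,0,0],0,-1],
])

```text
time: 14.98
eef_pos: [628.0, 45.9, 100.0]
tcp_rot: [1.313, 1.139, -1.317]
ft_force: [-0.3, -0.6, -0.4]
grip_width: 93.9
```

```bash
python3 -c "
from h import *
im,c=settle_pic('wrist','w13',2)
plan([627,44.6,52],-0.146)
cv2.imwrite('pics/r_w13.png',rect(im,c,True,z=60,x0=520,x1=740,y0=-100,y1=120,k=2.5))
im=imaging.camera('scene');cv2.imwrite('pics/s3.png',im);cv2.imwrite('pics/s3z.png',cv2.resize(im[150:230,250:370],None,fx=6,fy=6,interpolation=cv2.INTER_CUBIC))"
```

```text
t 15.13 pos [627.5  43.9 101.2] grip 94.2 F [-0.2  0.  -0.3] jawyaw -0.147
 x axis [-0.001 -0.    -1.   ]  shift units [ 1.229 -0.013 -0.015] turn units(about tool x, down => -) -0.0006 alt 1.999
```

View pics/r_w13.png

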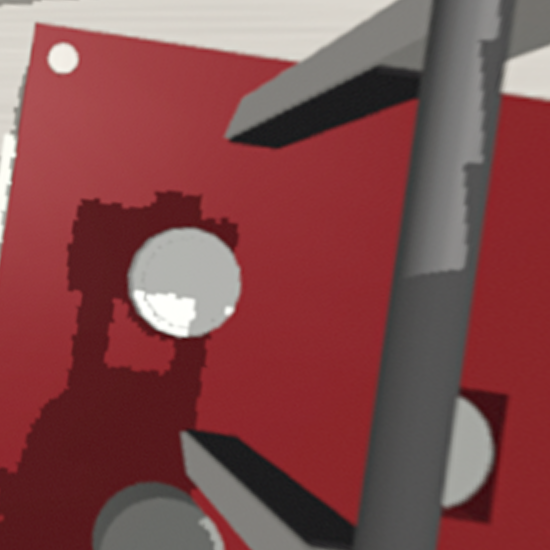

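View pics/s3z.png

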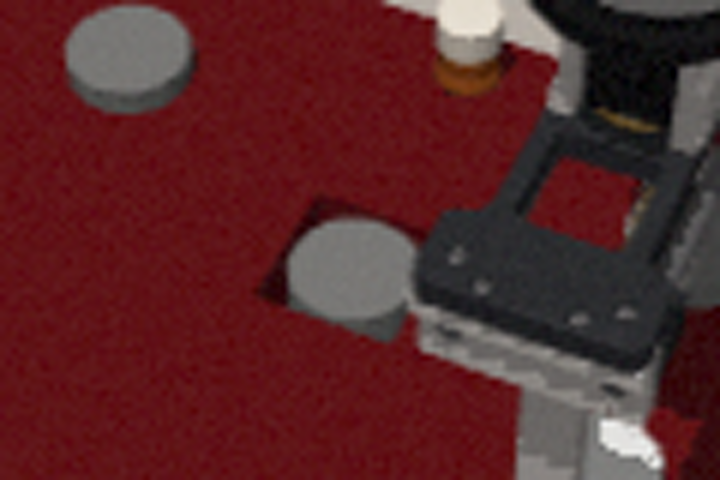

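```bash
python3 - <<'E'
from h import *
c=np.load('w12.npy',allow_pickle=True).item(); cs=imaging.get_calibration('scene')
im=cv2.imread('pics/s3.png'); S=6
base=cv2.resize(im[150:230,250:370],None,fx=S,fy=S,interpolation=cv2.INTER_CUBIC)
th=np.linspace(0,2*np.pi,80)
outs=[]
for z in(39.2,45.2,51.2):
    p=fitpts([[202,343],[388,343],[295,255],[295,431]],3,[220,100],z,c); ctr=p.mean(0)
    print(z,ctr.round(1),np.linalg.norm(p[1]-p[0]).round(1),np.linalg.norm(p[3]-p[2]).round(1))
    o=base.copy()
    C=np.c_[ctr[0]+25*np.cos(th),ctr[1]+25*np.sin(th),np.full(80,z)]
    a=-.146;B=np.array([[28,28],[28,-28],[-28,-28],[-28,28],[28,28]]);Bw=np.c_[555.7+np.cos(a)*B[:,0]-np.sin(a)*B[:,1],-65.2+np.sin(a)*B[:,0]+np.cos(a)*B[:,1],np.full(5,46)]
    for P,col in((C,(0,255,255)),(Bw,(255,255,0))):
        uv=(proj(P,cs)-[250,150]+.5)*S; cv2.polylines(o,[uv.astype(np.int32)],False,col,1)
    outs.append(o[150:400,200:480])
cv2.imwrite('pics/ov.png',cv2.resize(np.hstack(outs),None,fx=.94,fy=.94))
E
```

```text
39.2 [555.1 -67.1] 52.0 51.8
45.2 [555.4 -65.2] 50.8 50.5
51.2 [555.7 -63.2] 49.5 49.2
```

View pics/ov.png

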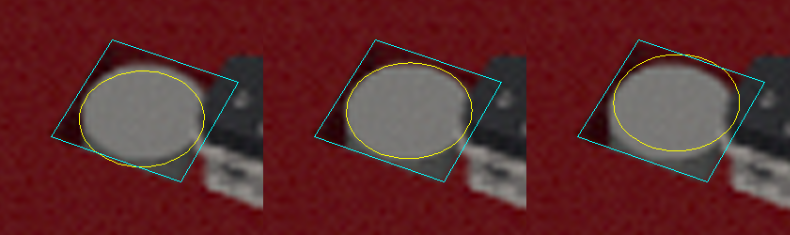

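The overlay at z=45.2 matches the disc's top rim, so the stack is 0.8 mm under flush and centred at about (555.4, -65.2). The dish is at about (627, 45), and I'll grip it now.

play_rows([
  [[0.3,0,-0.02],0,-1],
  [[0.3,0,0],0,-1],
  [[0.3,0,0],0,-1],
  [[0.2,0,0],0,-1],
  [[0.1,0,0],0,-1],
  [[0.07,0,0],0,-1],
  [[0,0,0],0,-1],
  [[0,0,0],0,1],
])

```text
time: 15.85
eef_pos: [628.7, 45.0, 51.2]
tcp_rot: [1.317, 1.135, -1.316]
ft_force: [-0.5, 0.4, 0.1]
grip_width: 90.0
```

play_rows([
  [[0,0,0],0,1],
  [[0,0,0],0,1],
  [[0,0,0],0,1],
  [[0,0,0],0,1],
  [[0,0,0],0,1],
  [[0,0,0],0,1],
  [[0,0,0],0,1],
  [[0,0,0],0,1],
])

```text
time: 16.52
eef_pos: [628.4, 45.2, 50.8]
tcp_rot: [1.316, 1.136, -1.316]
ft_force: [0.4, -0.3, -1.0]
grip_width: 43.2
```

play_rows([
  [[0,0,0],0,1],
  [[-0.1,0,0],0,1],
  [[-0.3,0,0],0,1],
  [[-0.4,0,0],0,1],
  [[-0.3,0,0],0,1],
  [[-0.1,0,0],0,1],
  [[0,0,0],0,1],
  [[0,0,0],0,1],
])

```text
time: 17.18
eef_pos: [628.1, 45.2, 98.6]
tcp_rot: [1.316, 1.136, -1.317]
ft_force: [-0.5, -0.1, -0.7]
grip_width: 43.3
```

```bash
python3 -c "
from h import *
im,c=settle_pic('wrist','w14',1)
plan([555.4,-65.2,80],-0.146)
cv2.imwrite('pics/w14z.png',cv2.resize(im[100:350,120:520],None,fx=2,fy=2,interpolation=cv2.INTER_CUBIC))"
```

```text
t 17.28 pos [627.6  45.2  97.8] grip 43.4 F [ 0.7  0.1 -0.6] jawyaw -0.147
 x axis [-0.002 -0.    -1.   ]  shift units [ 0.448 -1.382  2.994] turn units(about tool x, down => -) -0.0004 alt 2.0
```

View pics/w14z.png

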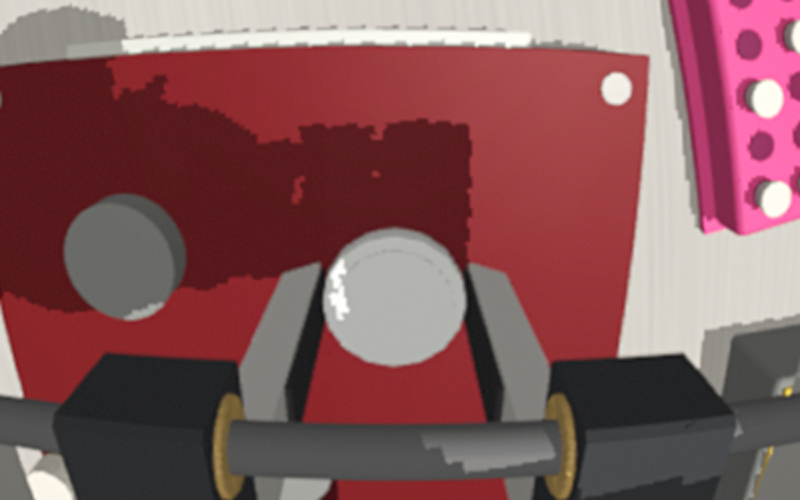

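```bash
python3 -c "
from h import *
c=np.load('w14.npy',allow_pickle=True).item()
d=fitpts([[324,300],[466,300],[395,237],[395,367]],2,[120,100],97.8+9,c);print(d.round(1),d.mean(0),np.linalg.norm(d[3]-d[2]))"
```

```text
[[607.   49.4]
 [649.4  43.2]
 [631.1  66.3]
 [624.8  23.2]] [628.09805496  45.5314064 ] 43.51377187161743
```

play_rows([
  [[0,-0.13,0.3],0,1],
  [[0,-0.25,0.55],0,1],
  [[0,-0.25,0.55],0,1],
  [[0,-0.25,0.55],0,1],
  [[0.1,-0.25,0.55],0,1],
  [[0.2,-0.26,0.49],0,1],
  [[0.3,0,0],0,1],
  [[0.1,0,0],0,1],
])

```text
time: 17.95
eef_pos: [553.2, -66.3, 69.1]
tcp_rot: [1.316, 1.138, -1.321]
ft_force: [-0.3, -0.3, -0.7]
grip_width: 43.4
```

play_rows([
  [[0,0,0],0,1],
  [[0,0,0],0,1],
  [[0,0,0],0,1],
  [[0,0,0],0,1],
  [[0,0,0],0,1],
  [[0,0,0],0,1],
  [[0,0,0],0,1],
  [[0,0,0],0,1],
])

```text
time: 18.62
eef_pos: [556.0, -64.9, 70.8]
tcp_rot: [1.316, 1.136, -1.316]
ft_force: [0.4, 1.2, -0.0]
grip_width: 43.1
```

```bash
python3 -c "
from h import *
im,c=settle_pic('wrist','w15',0)
plan([555.4,-65.4,51.2],-0.146)
cv2.imwrite('pics/w15z.png',cv2.resize(im[100:350,120:520],None,fx=2,fy=2,interpolation=cv2.INTER_CUBIC))"
```

```text
t 18.67 pos [556.  -64.9  70.8] grip 43.0 F [-0.3 -0.3 -0.1] jawyaw -0.146
 x axis [ 0. -0. -1.]  shift units [ 0.491 -0.012  0.014] turn units(about tool x, down => -) -0.0003 alt 2.0
```

View pics/w15z.png

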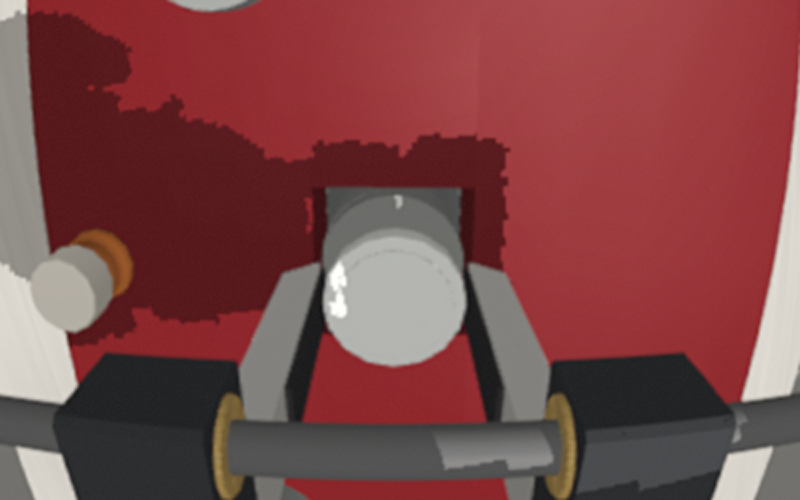

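play_rows([
  [[0.1,-0.01,0.012],0,1],
  [[0.15,0,0],0,1],
  [[0.1,0,0],0,1],
  [[0.07,0,0],0,1],
  [[0.05,0,0],0,1],
  [[0.03,0,0],0,1],
  [[0,0,0],0,1],
  [[0,0,0],0,1],
])

```text
time: 19.33
eef_pos: [555.5, -65.4, 50.7]
tcp_rot: [1.316, 1.136, -1.316]
ft_force: [0.0, -0.3, -0.0]
grip_width: 43.0
```

```bash
python3 -c "
from h import *
im,c=settle_pic('wrist','w16',0)
plan([555.4,-65.4,50.2],-0.146)
cv2.imwrite('pics/w16z.png',cv2.resize(im[150:300,220:420],None,fx=4,fy=4,interpolation=cv2.INTER_CUBIC))"
```

```text
t 19.38 pos [555.6 -65.5  50.9] grip 42.5 F [-0.2  0.   0.4] jawyaw -0.147
 x axis [ 0. -0. -1.]  shift units [ 0.016 -0.005 -0.001] turn units(about tool x, down => -) -0.0004 alt 2.0
```

View pics/w16z.png

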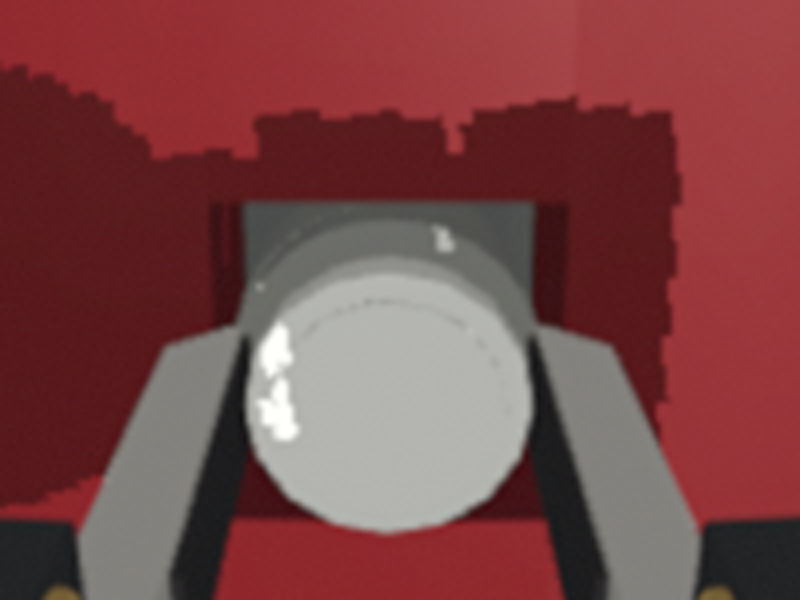

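```bash
python3 -c "
from h import *
c=np.load('w16.npy',allow_pickle=True).item()
f=lambda u,z:fitpts([u],4,[220,150],z,c)[0].round(1)
print('disc +y rim',f([388,218],45.2),'dish bot rim',f([388,256],46),'dish top rims',f([388,274],59),f([388,533],59),f([246,390],59),f([534,390],59),'recess edge',f([388,202],46),f([388,520],46))"
```

```text
disc +y rim [559.2 -40. ] dish bot rim [558.3 -45.9] dish top rims [558.5 -44.5] [552.2 -87.5] [534.6 -59.7] [577.7 -66.1] recess edge [559.6 -37.3] [551.5 -92.5]
```

The dish reads about 1.3 mm too far towards -y. I'll nudge it, lower the last 0.6 mm and release.

play_rows([
  [[0,0,-0.035],0,1],
  [[0,0,0],0,1],
  [[0.015,0,0],0,1],
  [[0,0,0],0,1],
  [[0,0,0],0,1],
  [[0,0,0],0,-1],
  [[0,0,0],0,-1],
  [[0,0,0],0,-1],
])

```text
time: 20.05
eef_pos: [555.7, -64.1, 50.2]
tcp_rot: [1.316, 1.136, -1.316]
ft_force: [0.7, 0.7, 0.2]
grip_width: 59.6
```

play_rows([
  [[0,0,0],0,-1],
  [[0,0,0],0,-1],
  [[0,0,0],0,-1],
  [[-0.3,0,0],0,-1],
  [[-0.6,0,0],0,-1],
  [[-0.6,0,0],0,-1],
  [[-0.3,0,0],0,-1],
  [[0,0,0],0,-1],
])

```text
time: 20.72
eef_pos: [557.8, -64.5, 125.2]
tcp_rot: [1.318, 1.131, -1.312]
ft_force: [-0.4, -0.1, 0.3]
grip_width: 93.4
```

```bash
python3 -c "
from h import *
im,c=settle_pic('wrist','w17',4)
plan([555.4,-65.4,50.2],-0.146)
cv2.imwrite('pics/w17z.png',cv2.resize(im[100:250,220:420],None,fx=4,fy=4,interpolation=cv2.INTER_CUBIC))"
```

```text
t 20.97 pos [554.6 -63.8 120.8] grip 94.0 F [ 0.1  0.5 -0.3] jawyaw -0.147
 x axis [-0.003  0.001 -1.   ]  shift units [1.764 0.03  0.037] turn units(about tool x, down => -) -0.0004 alt 2.0
```

View pics/w17z.png

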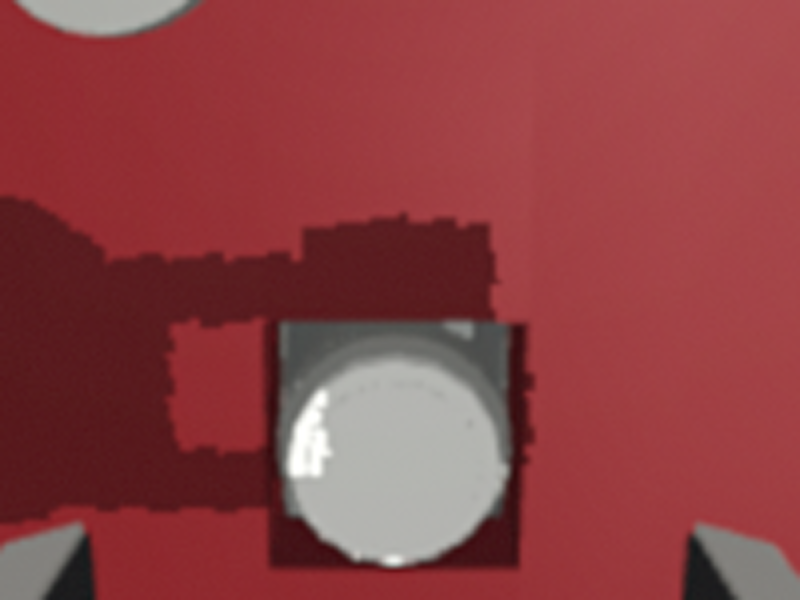

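The dish sits concentric on the disc. I'll back away for a final scene check.

play_rows([
  [[-0.5,0,0],0,-1],
  [[-0.6,0,0.3],0,-1],
  [[-0.6,-0.3,0.6],0,-1],
  [[-0.5,-0.4,0.7],0,-1],
  [[-0.3,-0.5,0.7],0,-1],
  [[0,-0.5,0.7],0,-1],
  [[0,-0.4,0.6],0,-1],
  [[0,-0.2,0.3],0,-1],
])

```text
time: 21.63
eef_pos: [439.1, -206.6, 221.4]
tcp_rot: [1.316, 1.137, -1.32]
ft_force: [0.0, 0.2, 0.4]
grip_width: 93.9
```

```bash
python3 - <<'E'
from h import *
for _ in range(6): imaging.camera('top')
cs=imaging.get_calibration('scene');im=imaging.camera('scene');cv2.imwrite('pics/s4.png',im);S=5
o=cv2.resize(im[120:250,230:390],None,fx=S,fy=S,interpolation=cv2.INTER_CUBIC)
th=np.linspace(0,2*np.pi,80);o2=o.copy()
for z,r,col in((45.2,22,(0,255,0)),(58,22,(0,255,255)),(45.2,25,(255,0,255))):
    uv=(proj(np.c_[555.5+r*np.cos(th),-65.0+r*np.sin(th),np.full(80,z)],cs)-[230,120]+.5)*S; cv2.polylines(o2,[uv.astype(np.int32)],False,col,1)
cv2.imwrite('pics/s4z.png',cv2.resize(np.hstack([o[100:520,80:560],o2[100:520,80:560]]),None,fx=.83,fy=.83))
cv2.imwrite('pics/t4.png',imaging.camera('top')[100:320,200:480]); plan([0,0,0])
E
```

```text
t 22.03 pos [ 442.5 -204.1  221.8] grip 94.4 F [ 0.3 -0.1  0.8] jawyaw -0.145
 x axis [-0.     0.001 -1.   ]  shift units [  5.55  -11.681  -3.444]
```

View pics/s4z.png

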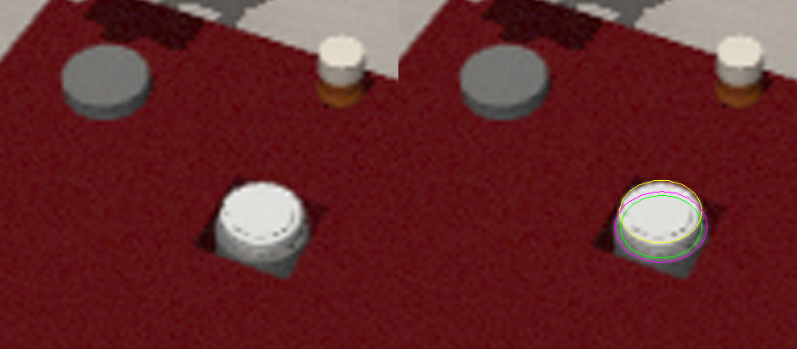

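View pics/t4.png

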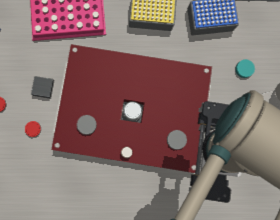

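The dish sits flat and centred on the stack, and the jar and the remaining discs haven't moved. I'm handing in.

```bash
python3 -c "
from cell import bot
print(bot.job_done())"
```

```text
the job is handed in; nothing more can be done
None
```

I filled the recess with the 18 mm disc and then the 9 mm disc, set the culture dish on top, and handed the job in at about 22 s.

- **Choice of discs:** The recess measured about 27 mm deep, so it holds the mid seat block (27.8 mm). That needs 27 mm of discs; 12 + 15 mm would also have fitted.
- **Stack height:** From the scene camera, the top of the stack matches 45.2 mm, which is 0.8 mm under flush as intended. It is centred in the recess to within about 0.5 mm.
- **Dish:** It read about 1.3 mm off before release, so I nudged it. Afterwards it looked flat and concentric on the top disc, to about 1 mm.
- **Bystanders:** The jar, the two unused discs and the look-alikes were not touched. Wrist force readings stayed within a few newtons, and the gripper was open and clear at hand-in.

**Checks that disagreed:**
- **Top camera:** It placed things 3 to 4 mm away from where the wrist and scene cameras did, so I used those two.
- **Disc thickness:** The wrist silhouettes made the discs look about 3 mm thicker than the scene silhouettes. I put this down to image blooming; both views gave the same order of thickness.

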